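Clamp a suspension link in a cam vice with its square-bored key

TASK

Clamp the suspension link that lies between the jaws of the cam vice: put the loose winged key on the vice's square spindle, all the way down before you turn it, without leaning on it with more than about 30 N, then turn it clockwise (seen from above) until the link is gripped tight between both jaws. Leave the key on the spindle and let go; leave the oil bottle, the grease jar and the tray where they are.

Things in the scene. Friction and masses are not known exactly. Their poses are not given: they have to be found in the camera images.
- vice: Cam vice fixed to the bench, dark cast metal, 210 long (x) x 120 wide (y), 62 high. Origin: on the bench, under its middle. At its -x end stands the upright square spindle; at its +x end the fixed jaw, whose gripping face lies at x = 60.5 mm, looking to -x. Between them, on a bed 30 mm above the bench, the sliding jaw (top also about 62 mm up). Jaws are 84 mm wide (y).
- vice_collar (a point): Point on the spindle's axis, on top of the round collar (56 mm across, 46 mm above the bench) on which the key's foot rests when fully home; axes as the vice's. The square spindle stands up from here: 16 mm square, 26 mm high, its top 4 mm tapered to 12 mm square. It takes about 0.15 N m to turn it, so a light touch leaves it.
- vice_tip (a point): Centre of the square spindle's top, 26 mm above the collar; axes as the vice's, NOT the square's. The angle of the square differs each time, unrelated to the vice's yaw, and is not reported: look, or search by touch: rest the key on the tip with a few newtons and turn it until it drops. At a wrong angle only about the tapered top 4 mm enters the bore.
- spindle (a joint): How far the cam spindle has been turned clockwise (seen from above) from its open stop, rad. 0 = open, as at the start; it cannot go below 0. Moves the jaw by 14 mm per rad; the link is gripped at about 1.35, where the turning moment rises. It does not tell how the square stands.
- stem (a joint): How far collar and spindle are pushed down into the vice, m: they rest on a stiff spring, about 8 N per mm. 0 = up, as at the start. More than 0.0035 (a push of about 30 N) is too hard and fails.
- jaw: Sliding jaw of the vice, dark metal with a steel plate. Origin: on its centre line, under it, 18.5 mm behind (-x) its gripping face; axes as the vice's. Slides to +x as the spindle turns clockwise, from a gap of 41 mm between the jaws.
- link: Loose suspension link lying across the vice bed between the jaws: aluminium box section 22 wide (x) x 22 high, 150 long (y), with a round eye at each end, 238 overall, about 0.3 kg. Origin: underside centre.
- key: Loose steel key, standing upright on the bench, about 0.25 kg. Origin: centre of its foot (underside of the hub). Hub 36 mm square (x, y) x 36 high, with a square bore from below, 17.6 mm wide (sides along x and y), 28 mm deep. On it a flat wing to hold: 90 long (x), 14 thick (y), from 36 to 72 mm above the foot. Fully home on the spindle its foot lies on the collar.
- oil: Bystander: yellow oil bottle, 68 mm across, 150 high. Origin: underside centre.
- grease: Bystander: grey grease jar, 72 mm across, 75 high. Origin: underside centre.
- tray: Bystander: empty grey plastic parts tray 90 (x) x 140 (y) x 35 high. Origin: underside centre.

How it is judged:
By the outcome, as a careful person would: the job done as asked, in the order asked, and still so for the second after the job is handed in, with the robot touching nothing.
It also fails if it takes over 58 s, if anything falls off the work surface, if the arm or the gripper's body presses on something with over 40 N, if the wrist force passes 120 N, or if a joint passes its speed limit or range.

ROBOT

A 7-joint arm with a two-finger parallel gripper is mounted at the origin on the work surface. World frame = base frame: x ahead of the robot, y to its left, z up, the work surface at z = 0. Lengths are in m, angles in rad, forces in N, time in s.
With the tool pointing down it reaches from about 0.35 to 0.9 m from the base axis. Payload 8.1 kg.
Tool frame: the origin (TCP) lies on the centre line of the jaws, within the pads' length; the fingertips stand 17 mm ahead of it and the grasp point (between the pads) lies 2 mm behind it; z points along the fingers, y is the direction in which the jaws open and shut (so a half turn about z gives the same grasp; the last joint's range is limited). The gripper opens to 92 mm and grips with 3 to 60 N. Pads are 19 mm wide; open, the fingers measure 130 mm over their backs; the gripper's body (75 mm by 190 mm) begins 47 mm behind the grasp point.
Start: joints at [1.108, 0.434, 0.025, 1.573, -0.012, 1.134, -0.075], TCP at [0.22, -0.585, 0.224] pointing down, gripper open.
Joint ranges: [-2.62, 2.62], [-0.44, 2.09], [-1.27, 1.32], [0.08, 2.57], [-1.32, 4.46], [0.12, 2], [-2.74, 2.74]. Speed limits (rad/s): [2.22, 2.22, 3.01, 3.01, 3.14, 3.14, 3.14].

INTERFACE

Orientations are given as a rotation vector (axis times angle).
In Python, from cell import arm, imaging, job gives the robot as it stands.
- The arm moves only by the tool jog_arm, never from a script. Its argument "moves" is a list of rows, each an object with "fingers": the closure, from -1 (fully open) to 1 (shut); "xyz": the shift along the tool's x, y, z in cm, a list of three; "angular": the turn, a rotation vector about the tool's x, y, z in rad, a list of three. In form: [{"fingers": fingers, "xyz": [dx, dy, dz], "angular": [ax, ay, az]}, ...]. A call has 1 to 12 rows; each row is the pose to reach, as a shift and turn from the pose commanded when the call began, along the tool's axes at that moment; what a row does not reach only later rows make up. A row lasts 1/8 s, in which the tool goes at most 62.5 mm and 10.7 degrees, less where a joint would pass 70% of its speed; a pose out of reach is approached as far as the arm can. A call with a gripper value outside its range is refused whole. The fingers move at their own pace and stop on an object; "grip_force" is the grip in N (left out, the last holds). Time passes only in rows, so rows that repeat a pose let the fingers close. It gives the time, the measured TCP pose, the force and the opening at its end, in the units of the state.
- arm.observe(): the state, without advancing time (a new reading comes with each control period).
- imaging.get_image(name): name is "side" or "top" or "wrist"; returns the picture (420x560x3 uint8, red, green, blue); there is no depth.
- imaging.camera_params(name): a dict with "fx", "fy", "cx", "cy" (pixels), "rvec" (rotation vector, rad) and "tvec" (3), from world to camera coordinates, as OpenCV has them; the wrist camera has in their place "hand_eye" (4x4, takes a point from camera to tool coordinates, whose origin is the TCP and whose axes are the flange's). Camera axes: x right, y down, z forward; pixel columns grow to the right and rows downward; lengths in m; the calibration is good to about 2 mm. A picture is of the moment at which its call begins: read the wrist's pose just before it. camera_params takes no time and is no camera call.
- job.sign_off(): hands the job in, once; it reports no verdict.
The state is a dict: "clock": time; "joints": joint angles; "dq": joint speeds; "joint_efforts": joint torques, N m; "position": TCP position; "ee_rot": TCP orientation; "force": force on the tool from outside, world axes, zero at the start; "ft_torque": the same for the moment, N m; "width": opening from 0.0 (shut) to 1.0 (fully open).
Only numpy, scipy, OpenCV 4.12 (cv2) and the standard library are available. Lean on these libraries where they do the work, as an engineer would, in place of code of your own. Each camera call takes 0.05 s, during which the arm holds its last target. There are 200 camera calls.

## Working session

There is one attempt and no reset: what is moved stays moved. The work goes in short steps, Python scripts to look and compute and a tool call to move; the robot and the scene stay as the last step left them, time stands still between calls to the robot, and variables do not carry over. Pictures are saved under pics/ and viewed, about 8 in all and at most 12, crops included, and the job is handed in when it is done.

Besides the shell and the picture viewer there is one more tool, called as name(argument=value, ...), one argument or row to a line, values as JSON. jog_arm: Moves the arm, as the interface text tells. Its arguments: {"type":"object","properties":{"moves":{"type":"array"},"grip_force":{"type":"number"}},"required":["moves"]}

```bash
mkdir -p pics; ls; python3 - <<'E'
from cell import arm,imaging
import cv2
print(arm.observe())
for n in ("top","side"):
    print(n,imaging.camera_params(n)); cv2.imwrite(f"pics/{n}0.png",imaging.get_image(n)[:,:,::-1])
print(imaging.camera_params("wrist"))
E
```

```text
pics
{'clock': 0.0, 'joints': array([ 1.10839761,  0.43519854,  0.02500206,  1.57408635, -0.01159187,
        1.13401637, -0.0751186 ]), 'dq': array([-0.00033104,  0.00120988, -0.00066644, -0.00065585, -0.00067861,
       -0.00114395, -0.00030275]), 'joint_efforts': array([ 1.61364427e-03, -6.67864537e+01,  9.86200422e-01, -3.14470553e+01,
       -6.04863628e-02,  4.29254025e-02,  2.14150327e-04]), 'position': array([ 0.21979932, -0.58452397,  0.22286467]), 'ee_rot': array([-3.08944661e+00, -5.61686413e-01,  6.85559127e-04]), 'force': array([-0.08994882, -0.83451062, -0.90558446]), 'ft_torque': array([0.09294   , 0.02708967, 0.00489041]), 'width': 0.9985835726678722}
top {'fx': 434.08759178718964, 'fy': 434.08759178718964, 'cx': 283.96994666599153, 'cy': 219.5701820185132, 'rvec': array([ 1.93728986, -2.2824246 ,  0.23580248]), 'tvec': array([0.09182346, 0.59611874, 0.8459249 ])}
side {'fx': 411.25625416384213, 'fy': 411.25625416384213, 'cx': 282.775245882478, 'cy': 204.3536744388001, 'rvec': array([ 0.7349086 , -2.43761094,  1.27107353]), 'tvec': array([0.47144236, 0.23749834, 0.53446755])}
{'fx': 294.98631702279977, 'fy': 294.98631702279977, 'cx': 281.2537088167341, 'cy': 206.6141912041642, 'hand_eye': array([[-4.57654474e-04, -9.68335521e-01, -2.49651975e-01,
         6.70859621e-02],
       [ 9.99999784e-01, -5.60750157e-04,  3.41835549e-04,
         4.25559500e-04],
       [-4.71003888e-04, -2.49651765e-01,  9.68335569e-01,
        -1.61429643e-01],
       [ 0.00000000e+00,  0.00000000e+00,  0.00000000e+00,
         1.00000000e+00]])}
```

View pics/top0.png

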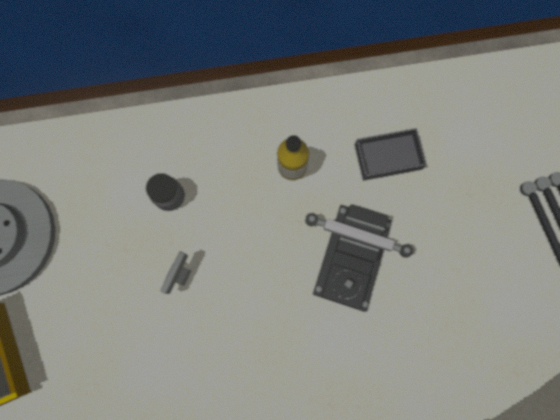

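View pics/side0.png

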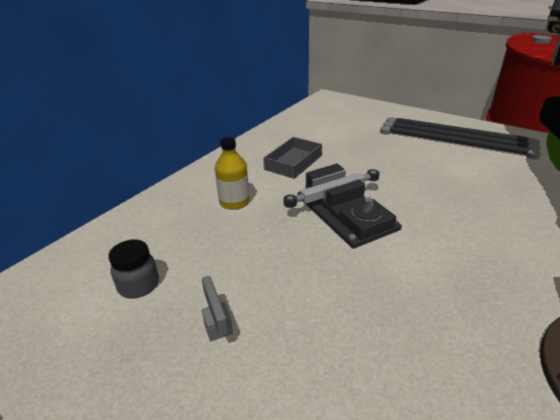

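The top view shows the key's wing from (183,255) to (167,290), the spindle at (348,284), the jar at (165,192) and the bottle at (293,158). I'll cast these onto planes and crop the key and vice.

```bash
cat > h.py <<'E'
import numpy as np, cv2
from cell import arm,imaging
from scipy.spatial.transform import Rotation as R
def ext(n,s=None):
    p=imaging.camera_params(n)
    K=np.array([[p['fx'],0,p['cx']],[0,p['fy'],p['cy']],[0,0,1]])
    if n=='wrist':
        s=s or arm.observe(); H=p['hand_eye']; Rt=R.from_rotvec(s['ee_rot']).as_matrix()
        return K,Rt@H[:3,:3],Rt@H[:3,3]+s['position']
    Rw=cv2.Rodrigues(p['rvec'])[0]; return K,Rw.T,-Rw.T@p['tvec']
def cast(E,uv,z):
    K,A,c=E; d=(A@np.linalg.inv(K)@np.c_[np.atleast_2d(uv),np.ones(len(np.atleast_2d(uv)))].T).T
    return c+d*((z-c[2])/d[:,2])[:,None]
def proj(E,P):
    K,A,c=E; q=(K@A.T@(np.atleast_2d(P)-c).T).T; return q[:,:2]/q[:,2:]
def tool(s,P):  # world point -> tool axes, cm
    return R.from_rotvec(s['ee_rot']).as_matrix().T@(np.asarray(P)-s['position'])*100
E
python3 - <<'E'
from h import *
np.set_printoptions(precision=4,suppress=True)
E=ext('top'); im=cv2.imread('pics/top0.png')
print('key ends z.072',cast(E,[[183,255],[167,290]],.072)); print('spindle',cast(E,[[348,284]],.072)); print('link',cast(E,[[312,219],[407,250]],.041))
print('jar',cast(E,[[165,180]],.075),'oil',cast(E,[[293,143]],.15))
print(cast(E,[[345,207],[391,215],[316,293],[365,308]],.02))
a=cv2.resize(im[240:305,150:215],None,fx=6,fy=6,interpolation=2);b=cv2.resize(im[245:310,310:375],None,fx=6,fy=6,interpolation=2)
cv2.imwrite('pics/crop0.png',np.hstack([a,b]))
E
```

```text
key ends z.072 [[0.5619 0.2091 0.072 ]
 [0.4969 0.2488 0.072 ]]
spindle [[ 0.4498 -0.1114  0.072 ]]
link [[ 0.5991 -0.0664  0.041 ]
 [ 0.5006 -0.2525  0.041 ]]
jar [[0.7256 0.2277 0.075 ]] oil [[ 0.7334 -0.046   0.15  ]]
[[ 0.6182 -0.145   0.02  ]
 [ 0.5839 -0.2412  0.02  ]
 [ 0.4442 -0.0487  0.02  ]
 [ 0.3969 -0.1448  0.02  ]]
```

View pics/crop0.png

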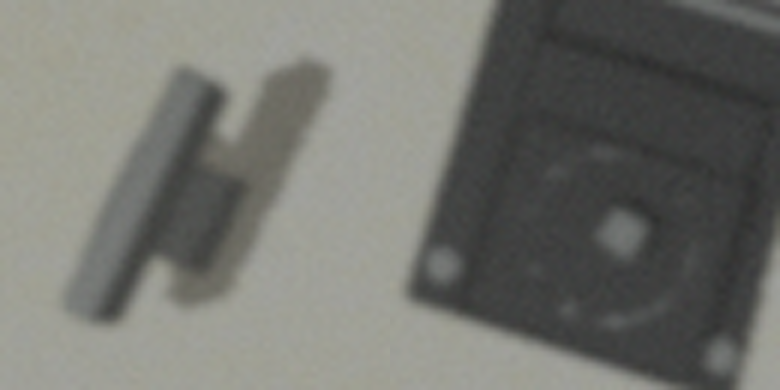

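jog_arm(
  moves=[
    {"fingers": -1, "xyz": [38.2, -36.2, 2], "angular": [0, 0, -0.95]},
    {"fingers": -1, "xyz": [38.2, -36.2, 2], "angular": [0, 0, -0.95]},
    {"fingers": -1, "xyz": [38.2, -36.2, 2], "angular": [0, 0, -0.95]},
    {"fingers": -1, "xyz": [38.2, -36.2, 2], "angular": [0, 0, -0.95]},
    {"fingers": -1, "xyz": [38.2, -36.2, 2], "angular": [0, 0, -0.95]},
    {"fingers": -1, "xyz": [38.2, -36.2, 2], "angular": [0, 0, -0.95]},
    {"fingers": -1, "xyz": [38.2, -36.2, 2], "angular": [0, 0, -0.95]},
    {"fingers": -1, "xyz": [38.2, -36.2, 2], "angular": [0, 0, -0.95]},
    {"fingers": -1, "xyz": [38.2, -36.2, 2], "angular": [0, 0, -0.95]},
    {"fingers": -1, "xyz": [38.2, -36.2, 2], "angular": [0, 0, -0.95]},
    {"fingers": -1, "xyz": [38.2, -36.2, 2], "angular": [0, 0, -0.95]},
    {"fingers": -1, "xyz": [38.2, -36.2, 2], "angular": [0, 0, -0.95]},
  ],
)

```text
clock: 1.6
position: [0.4496, -0.1131, 0.2035]
ee_rot: [2.494, 1.91, -0.001]
force: [0.6, -0.4, -0.0]
width: 0.999
```

```bash
python3 - <<'E'
from h import *
s=arm.observe();print(s)
im=imaging.get_image('wrist')[:,:,::-1]
cv2.imwrite('pics/w1raw.png',im); E=ext('wrist',s)
p=proj(E,[.4498,-.1114,.072])[0];print(p)
x,y=(p-60).astype(int);x=max(x,0);y=max(y,0);print(x,y)
cv2.imwrite('pics/w1.png',np.hstack([cv2.resize(im,(400,300)),cv2.resize(im[y:y+100,x:x+120],(400,300),interpolation=2)]))
E
```

```text
{'clock': 1.6, 'joints': array([ 0.50069057,  0.23094521, -0.43807538,  1.94943785,  0.11732049,
        0.98602327, -0.25553815]), 'dq': array([ 0.0010135 , -0.00061704, -0.00448734, -0.00168566, -0.00145474,
       -0.00036966, -0.00339452]), 'joint_efforts': array([-4.29274673e-01, -4.52610469e+01, -3.01221170e+00, -2.87729412e+01,
       -7.57783838e-02,  1.54365704e-02,  1.39811620e-02]), 'position': array([ 0.44956644, -0.11310724,  0.20350121]), 'ee_rot': array([ 2.49386448e+00,  1.91047316e+00, -1.10337555e-03]), 'force': array([ 0.55850989, -0.37081333, -0.04395965]), 'ft_torque': array([-0.06623872, -0.08864664,  0.00807554]), 'width': 0.9986017937534101}
[280.57778477 196.32301881]
220 136
```

View pics/w1.png

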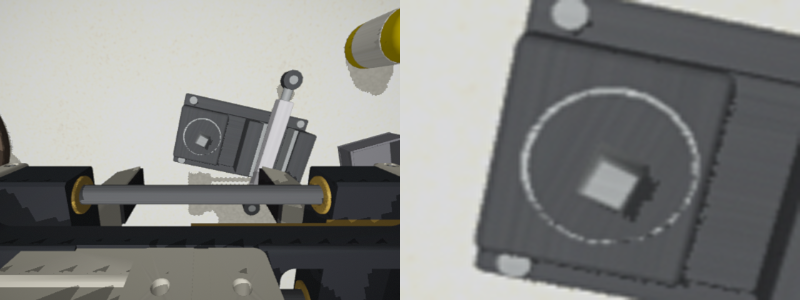

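The close view shows the square spindle's light top at about (283,197) in the full picture, inside the collar ring. I'll mask it and cast its corners.

```bash
python3 - <<'E'
from h import *
np.set_printoptions(precision=4,suppress=True)
im=cv2.imread('pics/w1raw.png'); g=cv2.cvtColor(im,cv2.COLOR_BGR2GRAY); E=ext('wrist')
m=(g>130).astype(np.uint8); n,l,st,c=cv2.connectedComponentsWithStats(m)
for i in range(1,n):
    if abs(c[i]-[283,196]).max()<25 and st[i,4]>20:
        print(st[i],c[i]); cs,_=cv2.findContours((l==i).astype(np.uint8),0,1)
        for z in((.072,.046)):
            P=cast(E,cs[0][:,0].astype(float),z)[:,:2]; (x,y),wh,a=cv2.minAreaRect((P*1000).astype(np.float32)); print(z,x,y,wh,'yaw',a, cv2.minEnclosingCircle((P*1000).astype(np.float32)), cv2.fitEllipse((P*1000).astype(np.float32)))
E
```

```text
[256 165  53  38 153] [276.3203 177.5556]
0.072 452.4314270019531 -94.9991683959961 (53.5170783996582, 29.568857192993164) yaw 3.3398542404174805 ((453.0502014160156, -104.859619140625), 26.878128051757812) ((453.1708984375, -107.46467590332031), (52.38927459716797, 53.39042663574219), 177.5067596435547)
0.046 451.0977783203125 -99.11064147949219 (58.266456604003906, 32.19294738769531) yaw 3.339852809906006 ((451.77142333984375, -109.84615325927734), 29.263425827026367) ((451.9028625488281, -112.68240356445312), (57.038551330566406, 58.128562927246094), 177.5067901611328)
[275 190  16  15 153] [282.4118 197.1503]
0.072 451.6579895019531 -112.55718231201172 (12.497870445251465, 12.881200790405273) yaw 47.63582229614258 ((451.48779296875, -112.8901138305664), 8.064515113830566) ((451.4873962402344, -112.62432861328125), (13.58098316192627, 14.219453811645508), 63.515655517578125)
0.046 450.25567626953125 -118.22683715820312 (13.606998443603516, 14.024338722229004) yaw 47.635841369628906 ((450.07037353515625, -118.58940124511719), 8.780224800109863) ((450.0699768066406, -118.29994201660156), (14.786222457885742, 15.48135757446289), 63.51542282104492)
```

jog_arm(
  moves=[
    {"fingers": -1, "xyz": [35.1, -1.2, 2], "angular": [0, 0, -1.28]},
    {"fingers": -1, "xyz": [35.1, -1.2, 2], "angular": [0, 0, -1.28]},
    {"fingers": -1, "xyz": [35.1, -1.2, 2], "angular": [0, 0, -1.28]},
    {"fingers": -1, "xyz": [35.1, -1.2, 2], "angular": [0, 0, -1.28]},
    {"fingers": -1, "xyz": [35.1, -1.2, 2], "angular": [0, 0, -1.28]},
    {"fingers": -1, "xyz": [35.1, -1.2, 2], "angular": [0, 0, -1.28]},
    {"fingers": -1, "xyz": [35.1, -1.2, 2], "angular": [0, 0, -1.28]},
    {"fingers": -1, "xyz": [35.1, -1.2, 2], "angular": [0, 0, -1.28]},
    {"fingers": -1, "xyz": [35.1, -1.2, 2], "angular": [0, 0, -1.28]},
    {"fingers": -1, "xyz": [35.1, -1.2, 2], "angular": [0, 0, -1.28]},
  ],
)

```text
clock: 2.9
position: [0.5294, 0.2296, 0.1838]
ee_rot: [0.861, 3.021, -0.001]
force: [0.7, 0.6, 0.0]
width: 1.001
```

```bash
python3 - <<'E'
from h import *
s=arm.observe();print(s['joints'],s['position'],s['ee_rot'])
im=imaging.get_image('wrist')[:,:,::-1]
cv2.imwrite('pics/w2raw.png',im); E=ext('wrist',s)
p=proj(E,[.529,.229,.072])[0];print(p)
x,y=(p-[90,75]).astype(int);x=max(x,0);y=max(y,0);print(x,y)
cv2.imwrite('pics/w2.png',cv2.resize(im[y:y+150,x:x+180],(720,600),interpolation=2))
E
```

```text
[ 0.03495657  0.51055577 -0.7742396   1.69826013  0.39510362  1.09577268
  0.15567632] [0.52942219 0.22956568 0.18377098] [ 8.60883470e-01  3.02075394e+00 -5.72891318e-04]
[280.70831365 202.18193632]
190 127
```

View pics/w2.png

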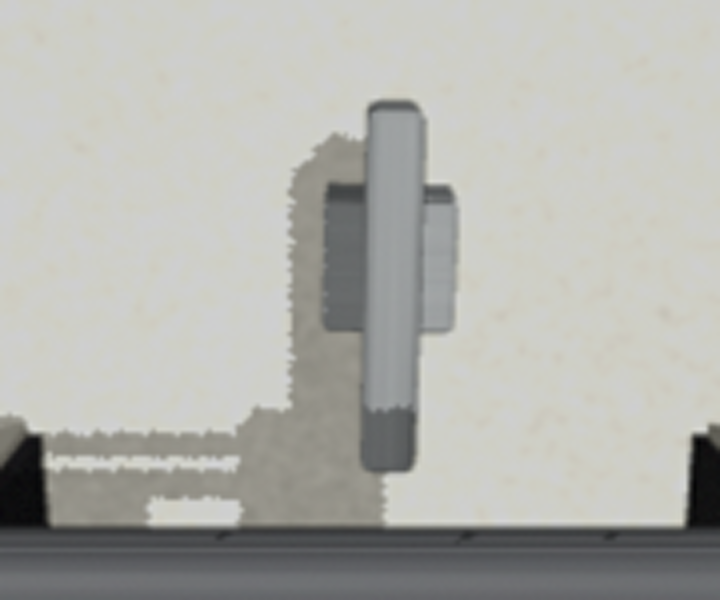

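The wing's top runs from crop (397,112) to (387,470), and the hub shows on both sides. I'll cast these and compute the correction.

```bash
python3 - <<'E'
from h import *
np.set_printoptions(precision=4,suppress=True)
s=arm.observe();E=ext('wrist',s)
w=np.array([[397,112],[387,470]])/4+[190,127]; P=cast(E,w,.072); d=P[0]-P[1]
print('wing',P,'len',np.linalg.norm(d),'yaw',np.degrees(np.arctan2(d[1],d[0])),'mid',P.mean(0))
h=cast(E,np.array([[326,195],[456,200],[456,331],[322,331]])/4+[190,127],.036);print('hub',h,h.mean(0),np.linalg.norm(h[1]-h[0]),np.linalg.norm(h[2]-h[1]))
x=R.from_rotvec(s['ee_rot']).as_matrix();print('tool x yaw',np.degrees(np.arctan2(x[1,0],x[0,0])))
m=np.r_[(P.mean(0)+h.mean(0))[:2]/2,.056]; print(tool(s,m))
E
```

```text
wing [[0.4953 0.2593 0.072 ]
 [0.5687 0.2116 0.072 ]] len 0.08756608869380776 yaw 146.97580370561178 mid [0.532  0.2354 0.072 ]
hub [[0.5069 0.2314 0.036 ]
 [0.5261 0.2598 0.036 ]
 [0.5569 0.2416 0.036 ]
 [0.5377 0.2106 0.036 ]] [0.5319 0.2359 0.036 ] 0.03431520703487152 0.03581422504606048
tool x yaw 148.23127167452705
[ 0.0969  0.6371 12.7815]
```

jog_arm(
  moves=[
    {"fingers": -1, "xyz": [0.1, 0.64, 5], "angular": [0, 0, 0.022]},
    {"fingers": -1, "xyz": [0.1, 0.64, 9], "angular": [0, 0, 0.022]},
    {"fingers": -1, "xyz": [0.1, 0.64, 11.5], "angular": [0, 0, 0.022]},
    {"fingers": -1, "xyz": [0.1, 0.64, 12.7], "angular": [0, 0, 0.022]},
    {"fingers": -1, "xyz": [0.1, 0.64, 12.7], "angular": [0, 0, 0.022]},
    {"fingers": 1, "xyz": [0.1, 0.64, 12.7], "angular": [0, 0, 0.022]},
    {"fingers": 1, "xyz": [0.1, 0.64, 12.7], "angular": [0, 0, 0.022]},
    {"fingers": 1, "xyz": [0.1, 0.64, 12.7], "angular": [0, 0, 0.022]},
    {"fingers": 1, "xyz": [0.1, 0.64, 12.7], "angular": [0, 0, 0.022]},
    {"fingers": 1, "xyz": [0.1, 0.64, 12.7], "angular": [0, 0, 0.022]},
    {"fingers": 1, "xyz": [0.1, 0.64, 12.7], "angular": [0, 0, 0.022]},
    {"fingers": 1, "xyz": [0.1, 0.64, 12.7], "angular": [0, 0, 0.022]},
  ],
  grip_force=45,
)

```text
clock: 4.45
position: [0.5316, 0.2365, 0.0566]
ee_rot: [-0.889, -3.013, 0.0]
force: [0.7, 0.2, 0.6]
width: 0.291
```

jog_arm(
  moves=[
    {"fingers": 1, "xyz": [0, 0, 0], "angular": [0, 0, 0]},
    {"fingers": 1, "xyz": [0, 0, 0], "angular": [0, 0, 0]},
    {"fingers": 1, "xyz": [0, 0, 0], "angular": [0, 0, 0]},
    {"fingers": 1, "xyz": [0, 0, 0], "angular": [0, 0, 0]},
  ],
)

```text
clock: 4.95
position: [0.5316, 0.2364, 0.0565]
ee_rot: [-0.889, -3.013, 0.0]
force: [-0.5, -0.5, -0.9]
width: 0.146
```

```bash
python3 - <<'E'
from h import *
s=arm.observe();print(s['joints'],s['position'],s['force'],s['width'])
x=R.from_rotvec(s['ee_rot']).as_matrix();print('tool x yaw',np.degrees(np.arctan2(x[1,0],x[0,0])), x)
print(tool(s,[.4517,-.1126,.15]))
E
```

```text
[-0.04516777  0.65575458 -0.68176331  1.81215903  0.52947898  0.86456017
  0.01706887] [0.53157509 0.23637874 0.05652127] [-0.45237191 -0.51390962 -0.93428931] 0.1461388695616522
tool x yaw 147.1199946078388 [[-8.39809363e-01  5.42881377e-01 -2.09453856e-04]
 [ 5.42881412e-01  8.39809347e-01 -1.83067713e-04]
 [ 7.65172543e-05 -2.67450585e-04 -9.99999961e-01]]
[-12.23670683 -33.64633026  -9.33981077]
```

jog_arm(
  moves=[
    {"fingers": 1, "xyz": [0, 0, -3], "angular": [0, 0, 0]},
    {"fingers": 1, "xyz": [0, 0, -8], "angular": [0, 0, 0]},
    {"fingers": 1, "xyz": [0, 0, -11], "angular": [0, 0, 0]},
    {"fingers": 1, "xyz": [-12.2, -33.6, -11], "angular": [0, 0, 0.166]},
    {"fingers": 1, "xyz": [-12.2, -33.6, -11], "angular": [0, 0, 0.166]},
    {"fingers": 1, "xyz": [-12.2, -33.6, -11], "angular": [0, 0, 0.166]},
    {"fingers": 1, "xyz": [-12.2, -33.6, -11], "angular": [0, 0, 0.166]},
    {"fingers": 1, "xyz": [-12.2, -33.6, -11], "angular": [0, 0, 0.166]},
    {"fingers": 1, "xyz": [-12.2, -33.6, -11], "angular": [0, 0, 0.166]},
    {"fingers": 1, "xyz": [-12.2, -33.6, -11], "angular": [0, 0, 0.166]},
    {"fingers": 1, "xyz": [-12.2, -33.6, -8.8], "angular": [0, 0, 0.166]},
    {"fingers": 1, "xyz": [-12.2, -33.6, -8.8], "angular": [0, 0, 0.166]},
  ],
  grip_force=60,
)

```text
clock: 6.45
position: [0.4506, -0.1111, 0.1436]
ee_rot: [-1.133, -2.927, 0.0]
force: [0.2, 1.1, -3.1]
width: 0.147
```

```bash
python3 - <<'E'
from h import *
s=arm.observe();print(s['joints'],s['position'],s['force'],s['width'])
x=R.from_rotvec(s['ee_rot']).as_matrix();print('tool x yaw',np.degrees(np.arctan2(x[1,0],x[0,0])))
print(tool(s,[.4517,-.1126,.1285]))
im=imaging.get_image('wrist')[:,:,::-1]
cv2.imwrite('pics/w3raw.png',im); E=ext('wrist',s)
t=imaging.get_image('side')[:,:,::-1];cv2.imwrite('pics/s3raw.png',t)
p=proj(ext('side'),[.4517,-.1126,.1])[0].astype(int);print(p)
a=cv2.resize(t[p[1]-50:p[1]+50,p[0]-50:p[0]+50],(400,400),interpolation=2)
b=cv2.resize(im[60:260,180:380],(400,400),interpolation=2)
cv2.imwrite('pics/c3.png',np.hstack([a,b]))
E
```

```text
[ 0.70146098  0.3628997  -0.71933773  2.00686979  0.30638214  0.88279731
  0.64845035] [ 0.45060824 -0.11108726  0.14359235] [ 0.15139317  1.07199481 -3.12625528] 0.1467527433165341
tool x yaw 137.67075998425676
[-0.1865904  -0.03662653  1.50878616]
[368 185]
```

View pics/c3.png

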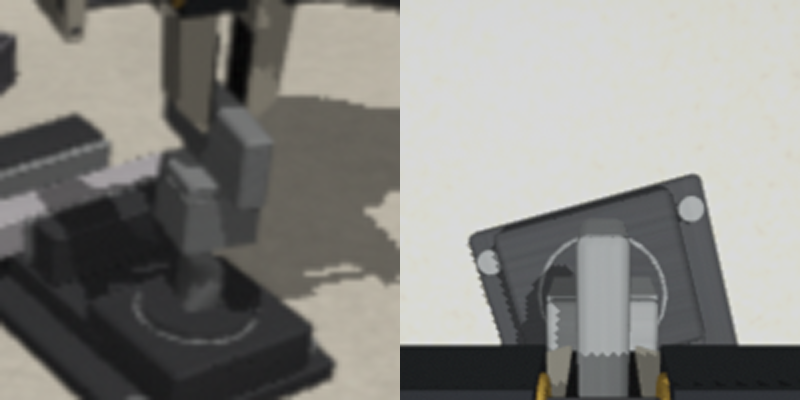

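The side view shows the hub hovering just over the spindle. In the wrist view the wing's far end is at crop (604,235), which gives the hub's offset along the wing.

```bash
python3 - <<'E'
from h import *
s=arm.observe();E=ext('wrist',s)
for v in(225,235,240): print(v,tool(s,cast(E,[[(604-400)/2+180,v/2+60]],.1591)[0]))
E
```

```text
225 [ 4.59905543  0.03358064 -1.41827345]
235 [ 4.34695626  0.03362469 -1.41839877]
240 [ 4.22009789  0.03364685 -1.41846184]
```

jog_arm(
  moves=[
    {"fingers": 1, "xyz": [-0.15, 0, 1.0], "angular": [0, 0, 0]},
    {"fingers": 1, "xyz": [-0.15, 0, 1.2], "angular": [0, 0, 0]},
    {"fingers": 1, "xyz": [-0.15, 0, 1.4], "angular": [0, 0, 0]},
    {"fingers": 1, "xyz": [-0.15, 0, 1.5], "angular": [0, 0, 0]},
  ],
)

```text
clock: 7.05
position: [0.4528, -0.1129, 0.1296]
ee_rot: [1.136, 2.929, -0.0]
force: [-0.2, -0.4, -3.3]
width: 0.148
```

jog_arm(
  moves=[
    {"fingers": 1, "xyz": [0.12, 0, 0], "angular": [0, 0, 0]},
    {"fingers": 1, "xyz": [0.12, 0, 0.2], "angular": [0, 0, 0]},
    {"fingers": 1, "xyz": [0.12, 0, 0.4], "angular": [0, 0, 0]},
    {"fingers": 1, "xyz": [0.12, 0, 0.55], "angular": [0, 0, 0]},
    {"fingers": 1, "xyz": [0.12, 0, 0.65], "angular": [0, 0, 0]},
    {"fingers": 1, "xyz": [0.12, 0, 0.65], "angular": [0, 0, 0]},
  ],
)

```text
clock: 7.8
position: [0.4519, -0.1121, 0.123]
ee_rot: [-1.136, -2.929, 0.0]
force: [-0.1, -0.1, -2.8]
width: 0.146
```

```bash
python3 -c "
from h import *
s=arm.observe();print(s['position'],s['force'],s['ft_torque'],s['width'])"
```

```text
[ 0.45185406 -0.11209097  0.12303376] [-0.06778664 -0.08529495 -2.7621173 ] [ 0.11882952 -0.04590059 -0.00680362] 0.1462040365499572
```

No contact 5.5 mm below the tip, so the key seems to be entering. I'll continue gently.

jog_arm(
  moves=[
    {"fingers": 1, "xyz": [0, 0, 0.2], "angular": [0, 0, 0]},
    {"fingers": 1, "xyz": [0, 0, 0.4], "angular": [0, 0, 0]},
    {"fingers": 1, "xyz": [0, 0, 0.5], "angular": [0, 0, 0]},
    {"fingers": 1, "xyz": [0, 0, 0.5], "angular": [0, 0, 0]},
  ],
)

```text
clock: 8.3
position: [0.4519, -0.1121, 0.118]
ee_rot: [-1.136, -2.929, 0.0]
force: [-1.2, 1.7, -2.8]
width: 0.145
```

jog_arm(
  moves=[
    {"fingers": 1, "xyz": [0, 0, 0.2], "angular": [0, 0, 0]},
    {"fingers": 1, "xyz": [0, 0, 0.4], "angular": [0, 0, 0]},
    {"fingers": 1, "xyz": [0, 0, 0.6], "angular": [0, 0, 0]},
    {"fingers": 1, "xyz": [0, 0, 0.8], "angular": [0, 0, 0]},
    {"fingers": 1, "xyz": [0, 0, 1.0], "angular": [0, 0, 0]},
    {"fingers": 1, "xyz": [0, 0, 1.2], "angular": [0, 0, 0]},
    {"fingers": 1, "xyz": [0, 0, 1.3], "angular": [0, 0, 0]},
    {"fingers": 1, "xyz": [0, 0, 1.3], "angular": [0, 0, 0]},
  ],
)

```text
clock: 9.3
position: [0.4518, -0.1121, 0.105]
ee_rot: [-1.136, -2.929, 0.0]
force: [-0.8, 0.1, -3.5]
width: 0.147
```

jog_arm(
  moves=[
    {"fingers": 1, "xyz": [0, 0, 0.1], "angular": [0, 0, 0]},
    {"fingers": 1, "xyz": [0, 0, 0.2], "angular": [0, 0, 0]},
    {"fingers": 1, "xyz": [0, 0, 0.27], "angular": [0, 0, 0]},
    {"fingers": 1, "xyz": [0, 0, 0.27], "angular": [0, 0, 0]},
  ],
)

```text
clock: 9.8
position: [0.4519, -0.1121, 0.1024]
ee_rot: [-1.136, -2.929, 0.0]
force: [-1.0, 0.8, -1.5]
width: 0.146
```

jog_arm(
  moves=[
    {"fingers": 1, "xyz": [0, 0, 0.05], "angular": [0, 0, 0]},
    {"fingers": 1, "xyz": [0, 0, 0.1], "angular": [0, 0, 0]},
    {"fingers": 1, "xyz": [0, 0, 0.1], "angular": [0, 0, 0]},
    {"fingers": 1, "xyz": [0, 0, 0.1], "angular": [0, 0, 0]},
  ],
)

```text
clock: 10.3
position: [0.452, -0.1122, 0.1016]
ee_rot: [1.136, 2.929, -0.0]
force: [-2.8, 0.9, 3.6]
width: 0.142
```

Contact at the expected height with about 6 N, so the key is home. Now I'll turn it clockwise (+z of the tool).

jog_arm(
  moves=[
    {"fingers": 1, "xyz": [0, 0, 0], "angular": [0, 0, 0.1]},
    {"fingers": 1, "xyz": [0, 0, 0], "angular": [0, 0, 0.2]},
    {"fingers": 1, "xyz": [0, 0, 0], "angular": [0, 0, 0.3]},
    {"fingers": 1, "xyz": [0, 0, 0], "angular": [0, 0, 0.4]},
    {"fingers": 1, "xyz": [0, 0, 0], "angular": [0, 0, 0.5]},
    {"fingers": 1, "xyz": [0, 0, 0], "angular": [0, 0, 0.5]},
  ],
)

```text
clock: 11.05
position: [0.4518, -0.1119, 0.1015]
ee_rot: [-1.825, -2.557, 0.001]
force: [-4.2, 1.8, 5.3]
width: 0.146
```

```bash
python3 -c "
from h import *
s=arm.observe();print(s['position'],s['force'],s['ft_torque'],s['width'],s['joints'])
x=R.from_rotvec(s['ee_rot']).as_matrix();print(np.degrees(np.arctan2(x[1,0],x[0,0])))"
```

```text
[ 0.4517626  -0.11194552  0.1015252 ] [-4.20449218  1.78074962  5.29984335] [0.33994648 0.77075879 0.00665692] 0.14566066883430703 [ 0.56784754  0.39382715 -0.55671774  2.0601143   0.2975042   0.764997
  0.15948111]
108.96494566852937
```

jog_arm(
  moves=[
    {"fingers": 1, "xyz": [0, 0, 0], "angular": [0, 0, 0.12]},
    {"fingers": 1, "xyz": [0, 0, 0], "angular": [0, 0, 0.24]},
    {"fingers": 1, "xyz": [0, 0, 0], "angular": [0, 0, 0.36]},
    {"fingers": 1, "xyz": [0, 0, 0], "angular": [0, 0, 0.48]},
    {"fingers": 1, "xyz": [0, 0, 0], "angular": [0, 0, 0.6]},
    {"fingers": 1, "xyz": [0, 0, 0], "angular": [0, 0, 0.7]},
  ],
)

```text
clock: 11.8
position: [0.452, -0.1121, 0.1015]
ee_rot: [2.592, 1.774, 0.0]
force: [-1.8, -0.1, 3.7]
width: 0.145
```

```bash
python3 -c "
from h import *
s=arm.observe();print(s['position'],s['force'],s['ft_torque'],s['width'],s['joints'])
x=R.from_rotvec(s['ee_rot']).as_matrix();print(np.degrees(np.arctan2(x[1,0],x[0,0])))
t=imaging.get_image('side')[:,:,::-1]
cv2.imwrite('pics/s4.png',np.hstack([cv2.resize(q[130:250,280:410],(390,360),interpolation=2) for q in (cv2.imread('pics/side0.png'),t)]))"
```

```text
[ 0.45203264 -0.11207514  0.10152583] [-1.79511985 -0.08665144  3.74040232] [0.18078712 0.57239879 0.22686663] 0.14463568722971132 [ 0.43523151  0.36546664 -0.38521436  2.07009638  0.20064093  0.74059681
 -0.445996  ]
68.78586563709582
```

View pics/s4.png

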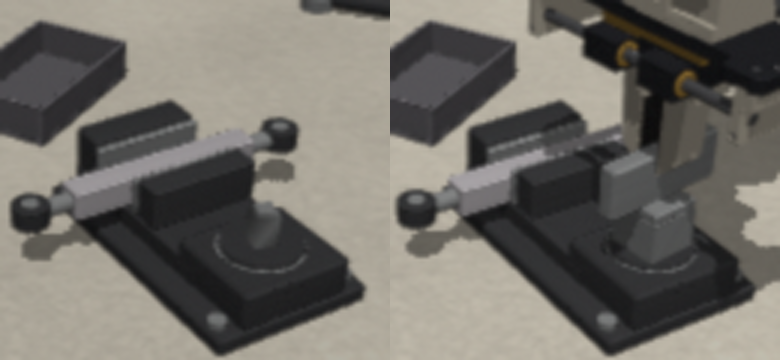

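The jaw has moved towards the fixed jaw, taking the link with it, and the key's foot sits on the collar. I'll continue in small turns and watch the moment.

jog_arm(
  moves=[
    {"fingers": 1, "xyz": [0, 0, 0], "angular": [0, 0, 0.07]},
    {"fingers": 1, "xyz": [0, 0, 0], "angular": [0, 0, 0.14]},
    {"fingers": 1, "xyz": [0, 0, 0], "angular": [0, 0, 0.2]},
    {"fingers": 1, "xyz": [0, 0, 0], "angular": [0, 0, 0.2]},
  ],
)

```text
clock: 12.35
position: [0.4521, -0.1122, 0.1015]
ee_rot: [2.753, 1.512, 0.0]
force: [-1.1, 1.0, 5.7]
width: 0.148
```

```bash
cat > o.py <<'E'
from h import *
s=arm.observe();print(s['position'],s['force'],s['ft_torque'],s['width'])
x=R.from_rotvec(s['ee_rot']).as_matrix();print(np.degrees(np.arctan2(x[1,0],x[0,0])))
E
python3 o.py
```

```text
[ 0.45209001 -0.11220244  0.10149795] [-1.05607719  1.03267181  5.71754518] [0.08135784 0.51103093 0.04151979] 0.14778200569522845
57.55432174004568
```

jog_arm(
  moves=[
    {"fingers": 1, "xyz": [0, 0, 0], "angular": [0, 0, 0.05]},
    {"fingers": 1, "xyz": [0, 0, 0], "angular": [0, 0, 0.1]},
    {"fingers": 1, "xyz": [0, 0, 0], "angular": [0, 0, 0.15]},
  ],
)

```text
clock: 12.72
position: [0.4521, -0.1123, 0.1015]
ee_rot: [2.859, 1.301, 0.0]
force: [-2.8, 0.6, 4.2]
width: 0.146
```

```bash
python3 o.py
```

```text
[ 0.45212991 -0.1122564   0.10149354] [-2.79353762  0.61477192  4.20992459] [0.05373759 0.53392852 0.5510389 ] 0.14570063863542254
48.93283579295506
```

jog_arm(
  moves=[
    {"fingers": 1, "xyz": [0, 0, 0], "angular": [0, 0, 0.05]},
    {"fingers": 1, "xyz": [0, 0, 0], "angular": [0, 0, 0.1]},
    {"fingers": 1, "xyz": [0, 0, 0], "angular": [0, 0, 0.1]},
  ],
)

```text
clock: 13.1
position: [0.4521, -0.1122, 0.1015]
ee_rot: [2.919, 1.16, -0.0]
force: [-3.4, 0.3, 4.7]
width: 0.147
```

```bash
python3 o.py
```

```text
[ 0.45210734 -0.11218383  0.10149972] [-3.36930543  0.34937099  4.70211076] [-0.15093883  0.5129336   1.13844093] 0.14653937591527982
43.3367554757196
```

jog_arm(
  moves=[
    {"fingers": 1, "xyz": [0, 0, 0], "angular": [0, 0, 0.04]},
    {"fingers": 1, "xyz": [0, 0, 0], "angular": [0, 0, 0.08]},
    {"fingers": 1, "xyz": [0, 0, 0], "angular": [0, 0, 0.08]},
    {"fingers": 1, "xyz": [0, 0, 0], "angular": [0, 0, 0.08]},
  ],
)

```text
clock: 13.6
position: [0.4521, -0.1122, 0.1015]
ee_rot: [2.965, 1.037, 0.0]
force: [-2.3, -0.2, 5.5]
width: 0.149
```

```bash
python3 o.py
```

```text
[ 0.45206613 -0.11217911  0.10148923] [-2.29424605 -0.17732221  5.48497051] [-0.3041032   0.49891816  1.57974428] 0.14931226793409014
38.553831798168034
```

The moment has risen to 1.6 N m, so the link is tight. Now I'll let go and back away straight up.

jog_arm(
  moves=[
    {"fingers": -1, "xyz": [0, 0, 0], "angular": [0, 0, 0]},
    {"fingers": -1, "xyz": [0, 0, 0], "angular": [0, 0, 0]},
    {"fingers": -1, "xyz": [0, 0, 0], "angular": [0, 0, 0]},
    {"fingers": -1, "xyz": [0, 0, 0], "angular": [0, 0, 0]},
    {"fingers": -1, "xyz": [0, 0, 0], "angular": [0, 0, 0]},
    {"fingers": -1, "xyz": [0, 0, 0], "angular": [0, 0, 0]},
    {"fingers": -1, "xyz": [0, 0, 0], "angular": [0, 0, 0]},
    {"fingers": -1, "xyz": [0, 0, -2], "angular": [0, 0, 0]},
    {"fingers": -1, "xyz": [0, 0, -5], "angular": [0, 0, 0]},
    {"fingers": -1, "xyz": [0, 0, -10], "angular": [0, 0, 0]},
    {"fingers": -1, "xyz": [0, 0, -12], "angular": [0, 0, 0]},
    {"fingers": -1, "xyz": [0, 0, -12], "angular": [0, 0, 0]},
  ],
)

```text
clock: 15.1
position: [0.4529, -0.1123, 0.2229]
ee_rot: [2.964, 1.035, 0.004]
force: [0.3, 0.3, -1.1]
width: 0.998
```

```bash
python3 o.py; python3 - <<'E'
from h import *
s=arm.observe();w=imaging.get_image('wrist')[:,:,::-1];t=imaging.get_image('side')[:,:,::-1]
cv2.imwrite('pics/w5raw.png',w);cv2.imwrite('pics/s5raw.png',t)
cv2.imwrite('pics/c5.png',np.hstack([cv2.resize(t[110:260,240:420],(400,333),interpolation=2),cv2.resize(w,(400,333))]))
E
```

```text
[ 0.45290113 -0.11227549  0.22286304] [ 0.32013989  0.25655767 -1.13148863] [-0.00427358 -0.06097318  0.0213721 ] 0.9983668168986819
38.47943134133917
```

View pics/c5.png

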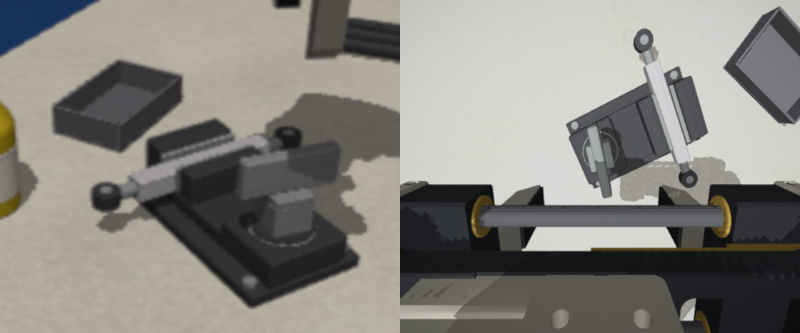

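The key stands on the spindle with its foot on the collar, and the link lies between the jaws. I'll take one closer look at the gap and the key's angle after release.

```bash
python3 - <<'E'
from h import *
w=cv2.imread('pics/w5raw.png'); cv2.imwrite('pics/c6.png',cv2.resize(w[75:255,225:435],(700,600),interpolation=2))
s=arm.observe();P=cast(ext('wrist',s),[[268.8,157.5],[288.4,243]],.118);d=P[0]-P[1];print(P,np.linalg.norm(d),np.degrees(np.arctan2(d[1],d[0])))
E
```

```text
[[ 0.47924791 -0.07671006  0.118     ]
 [ 0.42700657 -0.1410253   0.118     ]] 0.0828589673321625 50.914078360459406
```

View pics/c6.png

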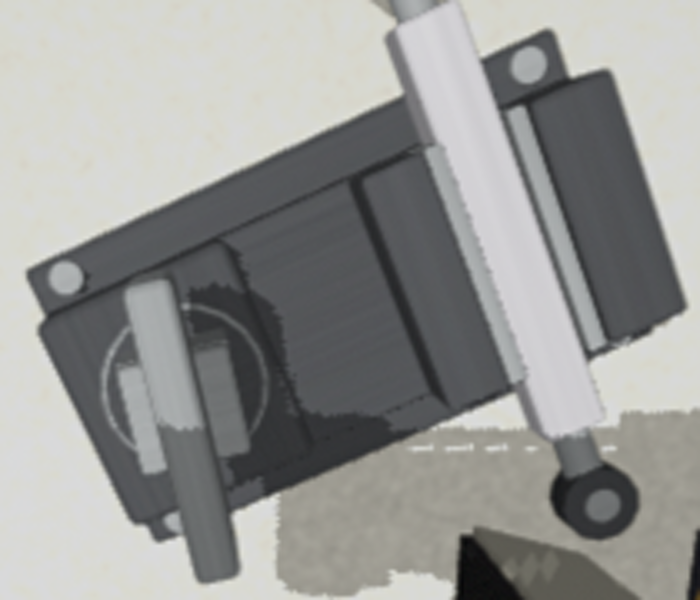

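```bash
python3 - <<'E'
from h import *
E=ext('wrist',arm.observe()); f=lambda p,z:cast(E,np.array(p,float)*.3+[225,75],z)[:,:2]*1000
a=f([[148,285],[218,578]],.118);d=a[0]-a[1];print('wing',np.hypot(*d),np.degrees(np.arctan2(d[1],d[0])),a.mean(0))
A=f([[445,148],[525,378]],.062);B=f([[508,108],[590,350]],.062)
n=B[1]-B[0];n/=np.hypot(*n);print('gap',[n[0]*(p-B[0])[1]-n[1]*(p-B[0])[0] for p in A], np.degrees(np.arctan2(n[1],n[0])))
L=f([[410,150],[525,405],[590,340],[480,60]],.052);print('link',[n[0]*(p-B[0])[1]-n[1]*(p-B[0])[0] for p in L])
E
```

```text
wing 85.99808003084594 51.44093204658877 [ 450.69155885 -112.37260252]
gap [np.float64(-21.91319795233029), np.float64(-22.591203382087105)] -117.8817506660308
link [np.float64(-30.018618095929693), np.float64(-23.21573600158299), np.float64(4.175838297219961), np.float64(-0.2649128915366159)]
```

The plate-to-plate gap is 22 mm, which is the link's width. But the wing stands at 51°, against 38.5° for the gripper before release, so either the grip twisted or the key sprang back. I'll re-grip at that angle and check the tightness.

jog_arm(
  moves=[
    {"fingers": -1, "xyz": [0, 0, 3], "angular": [0, 0, -0.225]},
    {"fingers": -1, "xyz": [0, 0, 6], "angular": [0, 0, -0.225]},
    {"fingers": -1, "xyz": [0, 0, 9.5], "angular": [0, 0, -0.225]},
    {"fingers": -1, "xyz": [0, 0, 11.5], "angular": [0, 0, -0.225]},
    {"fingers": 1, "xyz": [0, 0, 11.85], "angular": [0, 0, -0.225]},
    {"fingers": 1, "xyz": [0, 0, 11.85], "angular": [0, 0, -0.225]},
    {"fingers": 1, "xyz": [0, 0, 11.85], "angular": [0, 0, -0.225]},
    {"fingers": 1, "xyz": [0, 0, 11.85], "angular": [0, 0, -0.225]},
    {"fingers": 1, "xyz": [0, 0, 11.85], "angular": [0, 0, -0.225]},
    {"fingers": 1, "xyz": [0, 0, 11.85], "angular": [0, 0, -0.225]},
    {"fingers": 1, "xyz": [0, 0, 11.85], "angular": [0, 0, -0.225]},
    {"fingers": 1, "xyz": [0, 0, 11.85], "angular": [0, 0, -0.225]},
  ],
)

```text
clock: 16.7
position: [0.4519, -0.1121, 0.1029]
ee_rot: [2.831, 1.362, -0.0]
force: [-0.5, -0.6, -0.5]
width: 0.18
```

jog_arm(
  moves=[
    {"fingers": 1, "xyz": [0, 0, 0], "angular": [0, 0, 0]},
    {"fingers": 1, "xyz": [0, 0, 0], "angular": [0, 0, 0]},
    {"fingers": 1, "xyz": [0, 0, 0], "angular": [0, 0, 0]},
    {"fingers": 1, "xyz": [0, 0, 0], "angular": [0, 0, 0]},
  ],
)

```text
clock: 17.2
position: [0.4518, -0.1121, 0.1029]
ee_rot: [-2.831, -1.362, 0.0]
force: [-0.8, 1.0, 0.5]
width: 0.144
```

```bash
python3 o.py
```

```text
[ 0.45180922 -0.11207277  0.10288527] [-0.84622516  1.00087332  0.45445713] [0.15011475 0.12111023 0.11694665] 0.14420980235759878
51.38350135135201
```

jog_arm(
  moves=[
    {"fingers": 1, "xyz": [0, 0, 0], "angular": [0, 0, 0.05]},
    {"fingers": 1, "xyz": [0, 0, 0], "angular": [0, 0, 0.08]},
    {"fingers": 1, "xyz": [0, 0, 0], "angular": [0, 0, 0.08]},
  ],
)

```text
clock: 17.58
position: [0.4519, -0.112, 0.1029]
ee_rot: [2.882, 1.249, -0.0]
force: [-1.5, 0.4, 0.6]
width: 0.142
```

```bash
python3 o.py
```

```text
[ 0.45187148 -0.1120478   0.10290749] [-1.47978997  0.4333379   0.58990264] [0.06676756 0.22885448 0.68594973] 0.14219569268243595
46.85543583362774
```

jog_arm(
  moves=[
    {"fingers": 1, "xyz": [0, 0, 0], "angular": [0, 0, 0.05]},
    {"fingers": 1, "xyz": [0, 0, 0], "angular": [0, 0, 0.1]},
    {"fingers": 1, "xyz": [0, 0, 0], "angular": [0, 0, 0.15]},
    {"fingers": 1, "xyz": [0, 0, 0], "angular": [0, 0, 0.15]},
  ],
)

```text
clock: 18.08
position: [0.4519, -0.112, 0.1029]
ee_rot: [2.967, 1.032, -0.0]
force: [-1.5, -0.2, 0.7]
width: 0.154
```

```bash
python3 o.py; python3 - <<'E'
from h import *
w=imaging.get_image('wrist')[:,:,::-1];cv2.imwrite('pics/w7raw.png',w)
cv2.imwrite('pics/c7.png',cv2.resize(w[75:255,180:390],(700,600),interpolation=2))
E
```

```text
[ 0.45189196 -0.11201572  0.10290958] [-1.46648794 -0.21013625  0.68025489] [-0.04891453  0.25600213  1.50862958] 0.15433612671184338
38.36280530190135
```

View pics/c7.png

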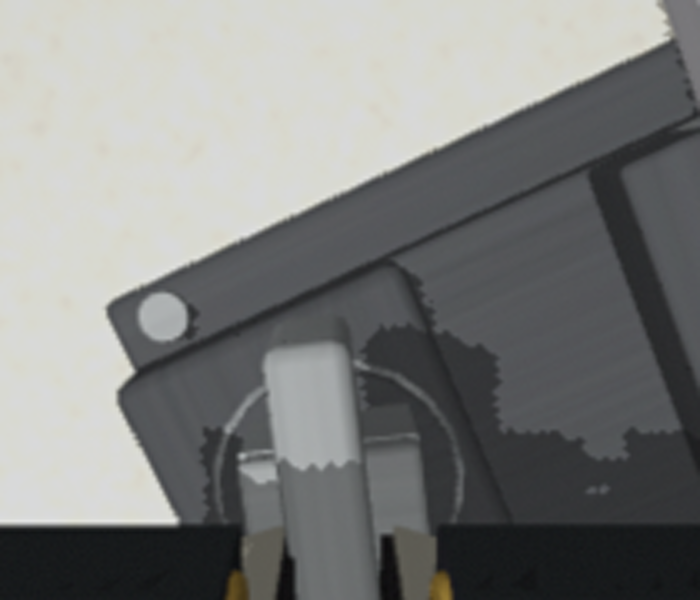

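```bash
python3 - <<'E'
from h import *
E=ext('wrist',arm.observe())
for p in ([[267,365],[300,600]],[[350,355],[378,600]],[[308,350],[339,600]]):
    a=cast(E,np.array(p,float)*.3+[180,75],.118);d=a[0]-a[1];print(np.degrees(np.arctan2(d[1],d[0])))
E
```

```text
45.22931596562212
44.98154170235113
44.92961928728217
```

Under 1.5 N m the wing stands at 45°, so the grip twists about 7° and the key springs back about 6°. I'll ease the moment off slowly this time, then let go.

jog_arm(
  moves=[
    {"fingers": 1, "xyz": [0, 0, 0], "angular": [0, 0, -0.03]},
    {"fingers": 1, "xyz": [0, 0, 0], "angular": [0, 0, -0.06]},
    {"fingers": 1, "xyz": [0, 0, 0], "angular": [0, 0, -0.09]},
    {"fingers": 1, "xyz": [0, 0, 0], "angular": [0, 0, -0.1]},
    {"fingers": 1, "xyz": [0, 0, 0], "angular": [0, 0, -0.1]},
  ],
)

```text
clock: 18.75
position: [0.4519, -0.1121, 0.1029]
ee_rot: [-2.914, -1.175, 0.0]
force: [-2.5, 0.7, 0.5]
width: 0.145
```

```bash
python3 o.py
```

```text
[ 0.45187409 -0.11212875  0.10288321] [-2.47395743  0.689271    0.51846767] [0.22108937 0.2447478  0.87523783] 0.14545052101693004
43.9128377018133
```

jog_arm(
  moves=[
    {"fingers": 1, "xyz": [0, 0, 0], "angular": [0, 0, -0.03]},
    {"fingers": 1, "xyz": [0, 0, 0], "angular": [0, 0, -0.06]},
    {"fingers": 1, "xyz": [0, 0, 0], "angular": [0, 0, -0.08]},
    {"fingers": 1, "xyz": [0, 0, 0], "angular": [0, 0, -0.08]},
  ],
)

```text
clock: 19.25
position: [0.4519, -0.1122, 0.1029]
ee_rot: [-2.864, -1.29, 0.0]
force: [-1.4, 1.5, 0.3]
width: 0.147
```

```bash
python3 o.py;  python3 - <<'E'
from h import *
w=imaging.get_image('wrist')[:,:,::-1];cv2.imwrite('pics/w8raw.png',w)
E=ext('wrist',arm.observe());g=cv2.cvtColor(w.copy(),cv2.COLOR_BGR2GRAY)
for v in (190,195,200,205,210): print(v,g[v,250:300])
E
```

```text
[ 0.45186821 -0.11215086  0.1028734 ] [-1.36754963  1.47808778  0.29331621] [0.2863965  0.33653764 0.16623061] 0.14664251510584098
48.492776782157804
190 [ 86  86  86  84  84  84  86  86  88 112 142 115  97  85  83  86  88 111
 149 165 165 165 168 172 172 172 171 171 170 170 171 170 169 167 167 168
 168 168 167 161 150 139 125 102  66  52  52  48  47  55]
195 [ 87  86  85  90  96  90  90  88  87  87  87  87  87  87  87  86  88 108
 147 166 165 166 168 171 171 172 171 171 170 170 170 170 169 167 167 167
 169 168 167 161 151 139 125 101  64  52  52  51  53  52]
200 [ 81  71  77  85  87  86  88  90  90  90  89  90  90  89  89  89  89 105
 143 166 166 165 168 171 171 172 171 170 170 170 170 170 169 168 167 168
 168 168 167 161 150 139 125 101  71  69  71  70  70  70]
205 [ 85  84  84  85  85  86  86  87  88  87  88  87  88  88  88  87  87 102
 141 165 165 165 168 171 172 172 171 171 170 171 171 170 169 168 167 168
 168 167 166 160 150 138 125 101  70  68  69  69  70  68]
210 [ 85  85  85  94 110  99  87  99 101 102 102 102 102 103 103 103 104 110
 137 163 165 164 168 171 171 171 171 170 170 171 171 170 169 168 167 167
 167 167 166 161 150 138 125 101  73  77  78  78  78  79]
```

The wing now lines up with the gripper (48.5°) and the moment is only 0.17 N m. I'll release and retreat.

jog_arm(
  moves=[
    {"fingers": -1, "xyz": [0, 0, 0], "angular": [0, 0, 0]},
    {"fingers": -1, "xyz": [0, 0, 0], "angular": [0, 0, 0]},
    {"fingers": -1, "xyz": [0, 0, 0], "angular": [0, 0, 0]},
    {"fingers": -1, "xyz": [0, 0, 0], "angular": [0, 0, 0]},
    {"fingers": -1, "xyz": [0, 0, 0], "angular": [0, 0, 0]},
    {"fingers": -1, "xyz": [0, 0, 0], "angular": [0, 0, 0]},
    {"fingers": -1, "xyz": [0, 0, 0], "angular": [0, 0, 0]},
    {"fingers": -1, "xyz": [0, 0, -2], "angular": [0, 0, 0]},
    {"fingers": -1, "xyz": [0, 0, -5], "angular": [0, 0, 0]},
    {"fingers": -1, "xyz": [0, 0, -10], "angular": [0, 0, 0]},
    {"fingers": -1, "xyz": [0, 0, -12], "angular": [0, 0, 0]},
    {"fingers": -1, "xyz": [0, 0, -12], "angular": [0, 0, 0]},
  ],
)

```text
clock: 20.8
position: [0.4529, -0.1123, 0.2243]
ee_rot: [2.862, 1.289, 0.004]
force: [-0.6, 0.4, -1.2]
width: 1.0
```

```bash
python3 o.py; python3 - <<'E'
from h import *
w=imaging.get_image('wrist')[:,:,::-1];cv2.imwrite('pics/w9raw.png',w)
cv2.imwrite('pics/c9.png',cv2.resize(w[75:255,225:435],(700,600),interpolation=2))
E
```

```text
[ 0.45289276 -0.11230796  0.2243376 ] [-0.61999982  0.39264904 -1.20345332] [ 0.01750829 -0.04083085 -0.01279487] 1.0000542447627425
48.50012978630375
```

View pics/c9.png

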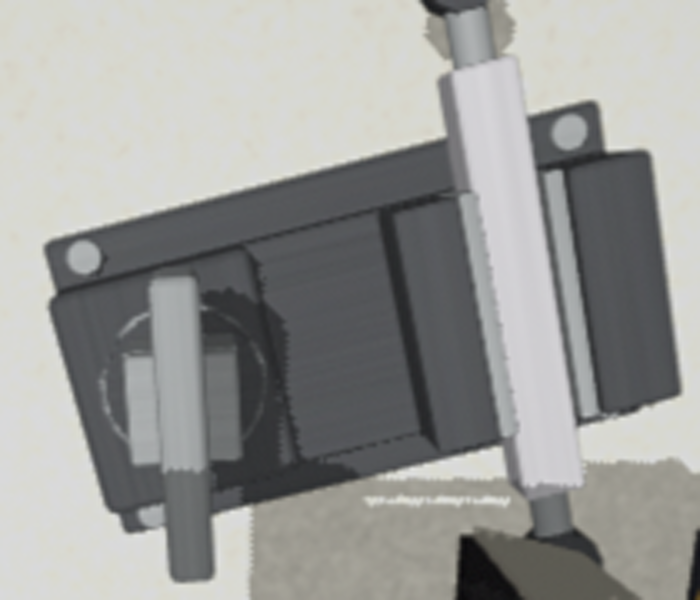

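```bash
python3 - <<'E'
from h import *
E=ext('wrist',arm.observe()); f=lambda p,z:cast(E,np.array(p,float)*.3+[225,75],z)[:,:2]*1000
a=f([[175,280],[191,580]],.118);d=a[0]-a[1];print('wing',np.hypot(*d),np.degrees(np.arctan2(d[1],d[0])),a.mean(0))
D=lambda p:n[0]*(p-B[0])[1]-n[1]*(p-B[0])[0]
A=f([[470,193],[514,435]],.062);B=f([[544,172],[583,415]],.062)
n=B[1]-B[0];n/=np.hypot(*n);print('gap',[D(p) for p in A])
L=f([[455,160],[505,440],[533,130],[578,430]],.052);print('link',[D(p) for p in L])
# pixel trim of jaw edge for stability over time
import time
E
```

```text
wing 86.56521395805558 51.377789381584655 [ 450.99634959 -112.68890583]
gap [np.float64(-23.870760602221623), np.float64(-23.692724373838445)]
link [np.float64(-24.03550588501774), np.float64(-24.341247621042537), np.float64(2.103808349575578), np.float64(0.9352831648039199)]
```

```bash
python3 - <<'E'
from h import *
H=imaging.camera_params('wrist')
def dist(pos,rv,p,off):
    E=ext('wrist',{'position':np.array(pos),'ee_rot':np.array(rv)})
    a=cast(E,np.array(p,float)*.3+off,.062)[:,:2]; n=a[1]-a[0];n/=np.hypot(*n);q=np.array([.4518,-.1124])-a[0]
    return 1000*(n[0]*q[1]-n[1]*q[0]),np.degrees(np.arctan2(n[1],n[0]))
print('loaded',dist([.45189,-.11202,.1029],[2.967,1.032,0],[[622,170],[700,360]],[180,75]))
print('rel1',dist([.4529,-.1123,.22286],[2.964,1.035,.004],[[362,185],[447,405]],[225,75]))
print('rel2',dist([.4529,-.1123,.22434],[2.862,1.289,.004],[[393,210],[440,450]],[225,75]))
E
```

```text
loaded (np.float64(-82.06113325235582), np.float64(-115.19603085247054))
rel1 (np.float64(-79.7775693807043), np.float64(-117.6199446118316))
rel2 (np.float64(-80.5993719950218), np.float64(-117.32587002820934))
```

jog_arm(
  moves=[
    {"fingers": -1, "xyz": [0, 0, 0], "angular": [0, 0, 0]},
    {"fingers": -1, "xyz": [0, 0, 0], "angular": [0, 0, 0]},
    {"fingers": -1, "xyz": [0, 0, 0], "angular": [0, 0, 0]},
    {"fingers": -1, "xyz": [0, 0, 0], "angular": [0, 0, 0]},
    {"fingers": -1, "xyz": [0, 0, 0], "angular": [0, 0, 0]},
    {"fingers": -1, "xyz": [0, 0, 0], "angular": [0, 0, 0]},
    {"fingers": -1, "xyz": [0, 0, 0], "angular": [0, 0, 0]},
    {"fingers": -1, "xyz": [0, 0, 0], "angular": [0, 0, 0]},
    {"fingers": -1, "xyz": [0, 0, 0], "angular": [0, 0, 0]},
    {"fingers": -1, "xyz": [0, 0, 0], "angular": [0, 0, 0]},
  ],
)

```text
clock: 22.1
position: [0.4519, -0.1121, 0.2229]
ee_rot: [2.864, 1.291, -0.0]
force: [0.1, 0.7, 0.5]
width: 1.004
```

```bash
python3 - <<'E'
from h import *
w=imaging.get_image('wrist')[:,:,::-1].astype(int);o=cv2.imread('pics/w9raw.png').astype(int)
d=abs(w-o).max(2)[75:225,225:435];print('max diff',d.max(),(d>40).sum())
# other things unmoved in the top picture (arm excluded)
t=imaging.get_image('top')[:,:,::-1].astype(int);o=cv2.imread('pics/top0.png').astype(int)
for n,(a,b,c,e) in dict(jar=(170,215,140,190),oil=(130,185,270,330),tray=(125,185,350,430)).items(): print(n,(abs(t-o).max(2)[a:b,c:e]>50).sum())
E
```

```text
max diff 171 1918
jar 0
oil 0
tray 0
```

The arm was still settling by about 1.4 mm in the earlier picture. I'll compare again from rest.

```bash
python3 - <<'E'
from h import *
I=[imaging.get_image('wrist').astype(int)[75:225,225:435] for _ in range(20)]
d=abs(I[-1]-I[0]).max(2);print(arm.observe()['clock'],d.max(),(d>40).sum())
g=cv2.cvtColor(I[-1].astype(np.uint8),cv2.COLOR_RGB2GRAY);cv2.imwrite('pics/w10.png',cv2.resize(g,(700,500)))
E=ext('wrist',arm.observe())
# wing edges per row at z=.118: bright run (>140) left/right
pts=[]
for v in (90,95,100,105,110,115,120,125,128):
    r=g[v-0,:100].astype(int); k=np.where(r>150)[0]
    pts.append((v,k.min() if len(k) else None,k.max() if len(k) else None))
print(pts)
E
```

```text
23.2 56 4
[(90, np.int64(0), np.int64(58)), (95, np.int64(0), np.int64(59)), (100, np.int64(0), np.int64(59)), (105, np.int64(0), np.int64(59)), (110, np.int64(0), np.int64(59)), (115, np.int64(0), np.int64(60)), (120, np.int64(0), np.int64(60)), (125, np.int64(0), np.int64(60)), (128, np.int64(0), np.int64(60))]
```

```bash
python3 -c "
from cell import job;print(job.sign_off())"
```

```text
the job is handed in; nothing more can be done
None
```

The key is on the spindle and was turned clockwise until the link was gripped between both jaws. I let go, moved the arm clear and handed the job in at about 23 s. The one thing I could not confirm is how much clamping force remains after letting go.

- **Seating:** the key slid freely onto the square and met the collar at the expected height before I turned it. The push was about 6–9 N, well under 30 N.
- **Turning:** I turned the gripper about 1.7 rad. The moment stayed low until the jaws met the link, then rose to about 1.6 N m.
- **Second grip:** after the first release the wing stood about 13° back from the gripper's last angle. About 7° of that was the key twisting in the grip, and about 6° was the key springing back. I gripped it again: the moment rose at once, to 1.5 N m, and I eased it off slowly before letting go. The key rested at the same angle (51°) both times.
- **Final checks:** the key was still on the spindle, and nothing moved over the last second with nothing touching it. The oil bottle, grease jar and tray showed no change.
- **Weaker results:**
  - The gap between the jaws came out as 22 mm after the first release and 23.8 mm after the second; the link is 22 mm wide. I put the difference down to edge-reading error.
  - The resting key angle puts the spindle at about 1.4–1.5 rad, estimated from the pictures.
  - I could not measure whether the jaw moved back slightly on release; re-gripping showed only about 0.12 N m at rest.

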